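Seat the sole form in its sprung drying cradle

ROBOT

A 6-joint arm with a two-finger parallel gripper is mounted at the origin on the work surface. World frame = base frame: x ahead of the robot, y to its left, z up, the work surface at z = 0. Lengths are in m, angles in rad, forces in N, time in s.
With the tool pointing down it reaches from about 0.275 to 0.975 m from the base axis. Payload 8.4 kg.
Tool frame: the origin (TCP) lies on the front face of the gripper's body, between the roots of the fingers; the fingertips stand 88 mm ahead of it and the grasp point (between the pads) lies 69 mm ahead of it; z points along the fingers, y is the direction in which the jaws open and shut (so a half turn about z gives the same grasp; the last joint's range is limited). The gripper opens to 92 mm and grips with 3 to 60 N. Pads are 20 mm wide; open, the fingers measure 128 mm over their backs; the gripper's body (75 mm by 189 mm) begins 69 mm behind the grasp point.
Start: joints at [-1.172, 0.353, 1.633, -0, 1.155, -0.002], TCP at [0.244, -0.575, 0.303] pointing down, gripper open.
Joint ranges: [-2.63, 2.63], [-0.92, 2.1], [0.06, 2.66], [-1.3, 4.44], [0, 2.69], [-3.02, 3.02]. Speed limits (rad/s): [2.22, 2.22, 2.79, 3.14, 3.14, 3.14].

INTERFACE

Orientations are given as a unit quaternion [w, x, y, z].
In Python, from cell import ctrl gives the robot as it stands. Calls block until the motion is done:
- ctrl.movep(position, orientation): joint-space move of the TCP to a pose.
- ctrl.move_l(position, v=0.15, rot=None, contact_N=None): straight line of the TCP; rot=None keeps the orientation; v is the mean speed in m/s. With contact_N (N) it stops when the force on the tool has changed by that much, and returns True; else False.
- ctrl.move_j(angles): joint-space move.
- ctrl.set_gripper(opening, effort=None): finger opening in m; effort is the grip in N (None keeps the last); returns when the fingers have stopped.
- ctrl.wait(seconds).
- ctrl.solve_ik(position, orientation): joint angles nearest the present ones, or None.
- ctrl.camera(name): name is "side" or "top"; returns the picture (480x640x3 uint8, blue, green, red); there is no depth.
- ctrl.get_calibration(name): a dict with "fx", "fy", "cx", "cy" (pixels), "R" (3x3) and "t" (3): a world point X has camera coordinates R X + t. Camera axes: x right, y down, z forward; pixel columns grow to the right and rows downward; lengths in m; the calibration is good to about 2 mm. A picture is of the moment at which its call begins. get_calibration takes no time and is no camera call.
A pose or a line that the arm cannot do raises ctrl.Unreachable and nothing moves.
- ctrl.close_job(): hands the job in, once; it reports no verdict.
Readings, each from a call of its own:
- ctrl.current_time(): time.
- ctrl.current_qpos(): joint angles.
- ctrl.current_qd(): joint speeds.
- ctrl.current_joint_torque(): joint torques, N m.
- ctrl.current_position(): TCP position.
- ctrl.current_orientation(): TCP orientation.
- ctrl.current_wrist_force(): force on the tool from outside, world axes, zero at the start.
- ctrl.current_torque(): the same for the moment, N m.
- ctrl.current_finger_gap(): finger opening in m.
Only numpy, scipy, OpenCV 4.12 (cv2) and the standard library are available. Lean on these libraries where they do the work, as an engineer would, in place of code of your own. Each camera call takes 0.05 s, during which the arm holds its last target.

TASK

Two grey sole forms lie loose on the bench: take the shorter one and seat it in the empty sloping cradle, toe uphill. Its toe goes in first, under the hood of the sprung toe catch; push the catch back, gently and never as far as its end stop, until the heel can be lowered behind the ledge at the low end, then let go so that the spring holds the form fully home, flat on the seat with its heel against the ledge. Leave the longer form, the form in the other cradle and everything else on the bench where they are.

Things in the scene. Friction and masses are not known exactly. Their poses are not given: they have to be found in the camera images.
- form: The shorter loose grey sole form (foot-sole shape), 180 mm long, 0.25 to 0.5 kg, lying flat. Origin: centre of its flat underside; x to the toe, z up. Heel end at x = -90 mm, toe tip +90. Widths: heel 52 (x = -64), waist 46 with parallel sides (x = -38 to +8), ball 64 (x = +38). Thickness: heel 36, waist 34 to 35, ball 29, 22 at x = +68, toe tip 16.
- form_waist (a point): On the form: a good grip point, inside its waist (46 mm across), at form x = -15 mm, 24 mm above the underside.
- form_toe (a point): On the form: underside at the toe tip, 90 mm from the form's origin along its x.
- cradle_slope: Fixed rail under the seat of the empty cradle, sloping up 20 degrees to the toe end, away from the robot. The green seat plate is clamped on it up to 18 mm up or down the slope from the middle; where is not measured: find it by feel (or eye). Origin: middle of the rail, level with the seat's top face, 60 mm above the bench; x up the slope, y across, z out of the seat.
- cradle_catch (a joint): Black toe catch on the seat of the empty cradle, a sprung slide along the slope: 0 = free, up to 0.0145 m (end stop) as it is pushed uphill; 0.006 when the form is home. It takes 4 N at 0, 9 N at the stop. Its upright wall, facing the toe, is 174 mm from the heel ledge when free (180 when the form is home); from it a hood (underside 30 mm above the seat, top 36) reaches 22 mm back over the toe.
- slope_mid (a point): Same point as the origin of cradle_slope. With the seat clamped in the middle, in that frame: heel ledge's inner face x = -90 mm (ledge 12 high, 9 thick, 56 wide), free catch's wall x = +84; flared guide cheeks 12 high flank the heel (x = -80 to -58, 28 mm from the middle) and ball (x = 23 to 53, 34 mm from it). Beside the waist (x = -50 to +11) the plate is 30 wide: room for fingers.
- long_form: The longer loose grey sole form, 216 mm long, 69 mm wide, same shape, lying flat; does not fit the cradle; leave it. Origin and axes as for the shorter one.
- racked_form: A 180 mm sole form already lying in a second, identical cradle (its catch is locked); leave it. Origin and axes as for the shorter one.
- brush: Brush lying on the bench; leave it.
- hammer: Hammer, 220 mm long, lying on the bench; leave it.
- jar: Closed jar, 70 mm across, 85 high, standing; leave it.
- tin: Open metal cup, 72 mm across, 75 high, standing; leave it.
- gauge_block: Aluminium block 60 x 35 x 20 mm; leave it.
Things that resemble listed ones, but are neither listed nor needed, are in the scene too. Leave any orange or purple look-alike of the form alone.

How it is judged:
At the end, for the whole second after the job is handed in: The shorter form rests in the empty cradle, toe uphill, holding the catch 6 mm back within 3 mm (heel home at the ledge); its origin within 24 mm of the rail's middle along, 5 across, 3 off the seat's face; underside within 0.05 rad of the seat, length within 0.09 rad of the slope (value of joint cradle_catch between 0.003 and 0.009 m and x of form in the frame of cradle_slope between -0.024 and 0.024 m and y of form in the frame of cradle_slope between -0.005 and 0.005 m and z of form in the frame of cradle_slope between -0.003 and 0.003 m and x of form_toe in the frame of cradle_slope above 0.06 m and angle between the z axis of form and the z axis of cradle_slope, either way round below 0.05 rad and angle between the x axis of form and the x axis of cradle_slope, either way round below 0.09 rad and linear speed of form below 0.01 m/s); the robot touches nothing.
It fails at once if the toe catch is driven to its end stop (past 13.8 of its 14.5 mm) (value of joint cradle_catch above 0.0138 m).
It fails at once if the longer form is moved by more than 20 mm (distance of long_form from where it was at the start of the episode above 0.02 m).
It fails at once if the form in the other cradle is moved by more than 15 mm (distance of racked_form from where it was at the start of the episode above 0.015 m).
It fails at once if another thing on the bench is moved by more than 30 mm (distance of any of brush, hammer, jar, tin, gauge_block from where it was at the start of the episode above 0.03 m).
It also fails if it takes over 51 s, if anything falls off the work surface, if the arm or the gripper's body presses on something with over 40 N, if the wrist force passes 120 N, or if a joint passes its speed limit or range.

## Working session

There is one attempt and no reset: what is moved stays moved. The work goes in short steps, each a Python script; the robot and the scene stay as the last script left them, time stands still between calls to the robot, and variables do not carry over. Pictures are saved under pics/ and viewed, and the job is handed in when it is done.

```bash
ls; mkdir -p pics; python3 - <<'E'
from cell import ctrl
import cv2
for n in("top","side"):
    cv2.imwrite(f"pics/{n}0.png",ctrl.camera(n)); c=ctrl.get_calibration(n); print(n,c)
print(ctrl.current_time(),ctrl.current_orientation())
E
```

```text
pics
top {'fx': 614.9003651549357, 'fy': 614.9003651549357, 'cx': 325.22013080281204, 'cy': 238.16021103614924, 'R': array([[-1.52213152e-02, -9.99881097e-01, -2.47032054e-03],
       [-9.92416513e-01,  1.54089746e-02, -1.21950925e-01],
       [ 1.21974489e-01,  5.95333428e-04, -9.92533057e-01]]), 't': array([0.01961161, 0.45015951, 1.70046163])}
side {'fx': 570.3533554354699, 'fy': 570.3533554354699, 'cx': 324.36476843233385, 'cy': 241.1057183691068, 'R': array([[-0.97656376, -0.2142687 , -0.02030114],
       [-0.08971942,  0.49101016, -0.86652146],
       [ 0.1956365 , -0.84439205, -0.4987268 ]]), 't': array([0.43106842, 0.08595497, 1.38554541])}
0.1 [-5.73536168e-04  9.79987581e-01  1.99057776e-01 -1.13690491e-04]
```

View pics/top0.png

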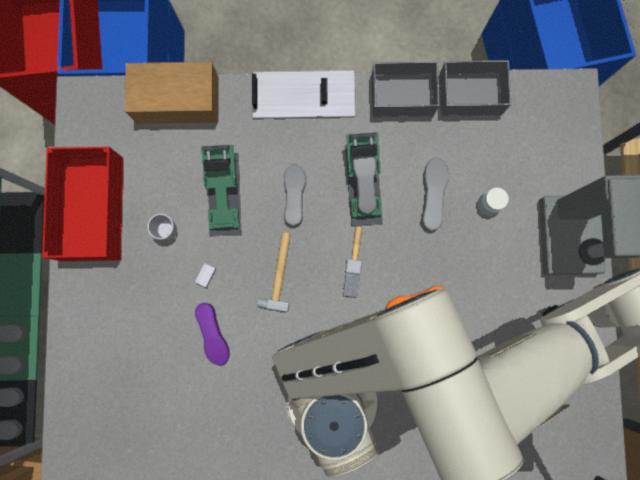

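View pics/side0.png

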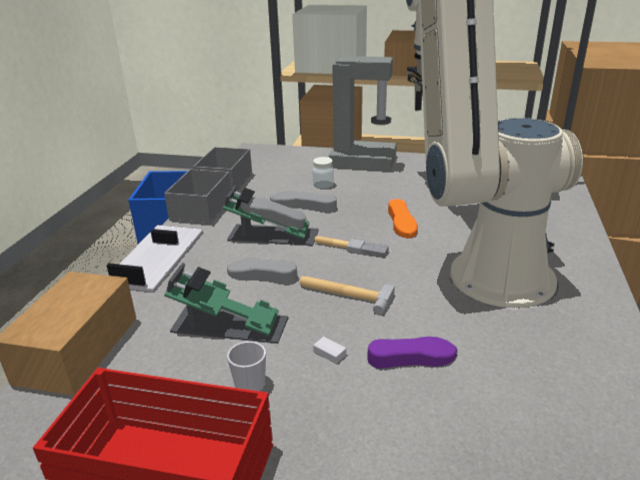

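Top view: the shorter form is at about (294,195) and is about 62 px long. The longer one is at (434,195). The empty cradle is at (221,190), with its catch at the top. I'll zoom in.

```bash
python3 - <<'E'
import cv2
t=cv2.imread("pics/top0.png");s=cv2.imread("pics/side0.png")
cv2.imwrite("pics/t1.png",cv2.resize(t[135:240,190:320],None,fx=5.5,fy=5.5,interpolation=cv2.INTER_CUBIC))
cv2.imwrite("pics/s1.png",cv2.resize(s[240:350,160:310],None,fx=5,fy=5,interpolation=cv2.INTER_CUBIC))
E
```

```text
(no output)
```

View pics/t1.png

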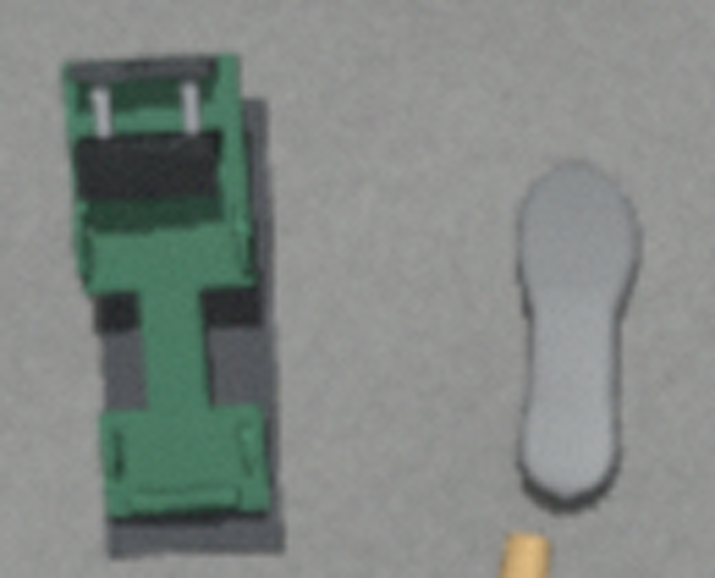

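View pics/s1.png

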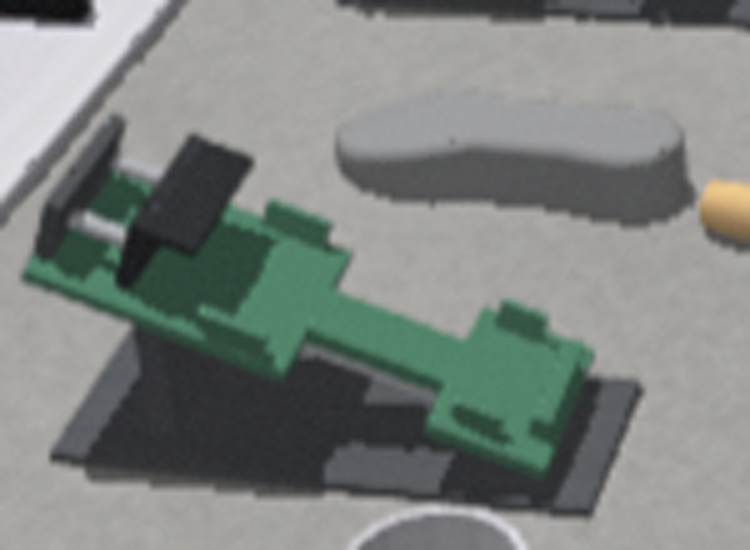

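```bash
python3 - <<'E'
import cv2
t=cv2.imread("pics/top0.png");s=cv2.imread("pics/side0.png")
def z(im,x0,y0,x1,y1,k,n):
    o=cv2.resize(im[y0:y1,x0:x1],None,fx=k,fy=k,interpolation=cv2.INTER_CUBIC)
    for x in range((x0+9)//10*10,x1,10): cv2.putText(o,str(x),((x-x0)*k+k//2-9,8),0,.3,(0,255,255),1);cv2.line(o,((x-x0)*k+k//2,10),((x-x0)*k+k//2,16),(0,255,255),1)
    for y in range((y0+9)//10*10,y1,10): cv2.putText(o,str(y),(0,(y-y0)*k+k//2+3),0,.3,(0,255,255),1);cv2.line(o,(22,(y-y0)*k+k//2),(28,(y-y0)*k+k//2),(0,255,255),1)
    cv2.imwrite(n,o)
z(t,195,140,245,240,6,"pics/t2.png")
z(s,160,260,285,340,6,"pics/s2.png")
E
```

```text
(no output)
```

View pics/t2.png

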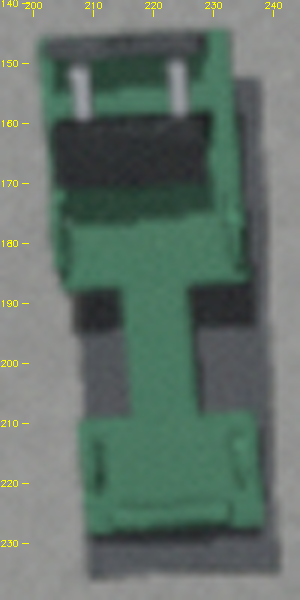

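View pics/s2.png

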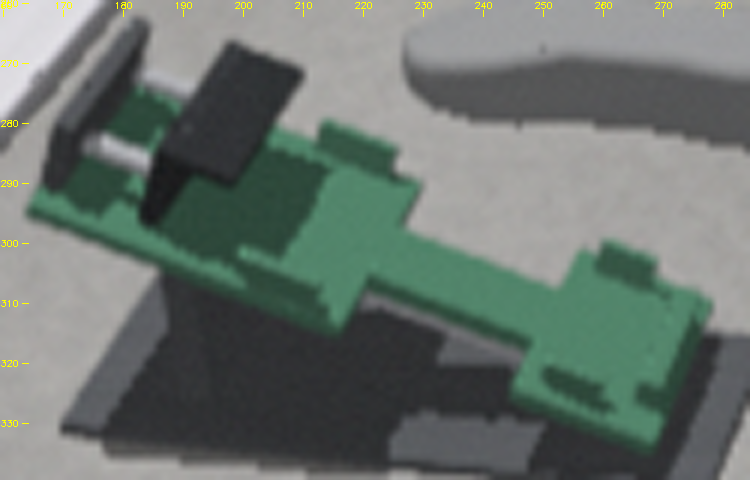

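```bash
cat > h.py <<'E'
import numpy as np,cv2
from scipy.spatial.transform import Rotation as Ro
from scipy.optimize import least_squares,minimize
import pickle
def proj(c,P):
    q=np.atleast_2d(P)@np.array(c["R"]).T+c["t"]
    return np.c_[c["fx"]*q[:,0]/q[:,2]+c["cx"],c["fy"]*q[:,1]/q[:,2]+c["cy"]]
from scipy.interpolate import PchipInterpolator as PC
def halfw(x):
    return PC([-64,-38,8,38],[26,23,23,32])(x)
def formpts():
    xs=np.linspace(-64,38,40); w=halfw(xs)
    a=np.linspace(0,np.pi/2,12)
    hx=-64-26*np.sin(a[1:]);hw=26*np.cos(a[1:])
    tx=38+52*np.sin(a[1:]);tw=32*np.cos(a[1:])
    x=np.r_[hx[::-1],xs,tx];w=np.r_[hw[::-1],w,tw]
    th=np.interp(x,[-90,-64,-38,8,38,68,90],[36,36,35,34,29,22,16])
    return x/1e3,w/1e3,th/1e3
def sil(c,p,shape,k=4):
    x,w,th=formpts();m=np.zeros((shape[0]*k,shape[1]*k),np.uint8)
    Rz=Ro.from_euler('z',p[2]).as_matrix()
    rings=[]
    for i in range(len(x)):
        rings.append(proj(c,np.array([[x[i],s*w[i],z] for s in(-1,1) for z in (0,th[i])])@Rz.T+[p[0],p[1],0]))
    for a,b in zip(rings[:-1],rings[1:]):
        cv2.fillConvexPoly(m,cv2.convexHull(np.round((np.r_[a,b]+.5)*k).astype(np.int32)),255)
    return cv2.resize(m,(shape[1],shape[0]),interpolation=cv2.INTER_AREA)/255.
E
cat > fit.py <<'E'
from h import *
from cell import ctrl
C={n:ctrl.get_calibration(n) for n in("top","side")}
pickle.dump(C,open("cal.pkl","wb"))
obs=[]
for xy,t,s in [((11,15),(214.5,186.8),(221.2,305.7)),((11,-15),(226.2,186.8),(227.5,297.5)),((-50,15),(216.3,208.5),(248,315.8)),((-50,-15),(227.3,208),(252,308.2))]:
    obs+=[("top",(*xy,0),t),("side",(*xy,0),s)]
obs+=[("top",(-90,28,12),(213,223.7)),("top",(-90,-28,12),(232.7,222.8))]
ob2=[("side",62,-1,(210,271.2)),("side",62,1,(198.8,289.5)),("top",62,-1,(229.2,170)),("top",62,1,(203.7,170.6))]
def res(p):
    R=Ro.from_euler('zy',[p[3],-p[4]]).as_matrix(); r=[]
    for n,P,uv in obs: r+=list(proj(C[n],R@(np.array(P)/1e3)+p[:3])[0]-uv)
    for n,x,s,uv in ob2: r+=list(proj(C[n],R@(np.array([x,s*p[5]*1e3,36])/1e3)+p[:3])[0]-uv)
    return r
for pitch in (None,np.radians(20)):
    f=res if pitch is None else (lambda p:res(np.r_[p[:4],pitch,p[4]]))
    o=least_squares(f,[.62,.3,.06,0]+([.35] if pitch is None else [])+[.035],loss='soft_l1')
    print(o.x.round(4),np.round(f(o.x),1))
x=o.x;np.save("seat.npy",x)
# form
M={}
for n,roi in(("top",(280,158,30,72)),("side",(220,250,84,40))):
    im=cv2.imread(f"pics/{n}0.png");m=np.zeros(im.shape[:2],np.uint8)
    p0=[.655,.1,0.0]
    s=sil(C[n],p0,im.shape); 
    M[n]=(im,s)
    print(n,np.argwhere(s>.5).min(0),np.argwhere(s>.5).max(0))
E
python3 fit.py
```

```text
[0.584  0.3023 0.0568 0.0305 0.3537 0.0342] [ 0.4  0.5 -0.2 -0.  -0.5  0.  -1.8 -0.1  0.5  0.3 -0.1  0.5  0.2  0.4
  0.  -0.4 -0.3  0.2 -0.1  0.1  0.3 -0.  -0.3 -0.  -0.  -0.2  0.3  0.4]
[0.5839 0.3023 0.0568 0.0298 0.0342] [ 0.5  0.5 -0.2 -0.  -0.5  0.  -1.8 -0.1  0.5  0.4 -0.1  0.4  0.2  0.4
  0.1 -0.5 -0.3  0.2 -0.1  0.2  0.3  0.  -0.4 -0.  -0.  -0.3  0.3  0.3]
top [138 283] [200 305]
side [254 198] [280 267]
```

```bash
cat > fitf.py <<'E'
from h import *
C=pickle.load(open("cal.pkl","rb"))
G={}
p0=[.585,.1,0.0]
# bench color distance based mask
for n,roi in(("top",(276,150,36,84)),("side",(215,245,90,44))):
    im=cv2.imread(f"pics/{n}0.png"); s=sil(C[n],p0,im.shape)
    m=np.full(im.shape[:2],cv2.GC_BGD,np.uint8)
    x,y,w,h=roi; m[y:y+h,x:x+w]=cv2.GC_PR_BGD
    m[s>.5]=cv2.GC_PR_FGD
    m[cv2.erode((s>.5).astype(np.uint8),np.ones((7,7)))>0]=cv2.GC_FGD
    # limit to local area
    X0,Y0,X1,Y1=x-14,y-12,x+w+14,y+h+4
    sub=im[Y0:Y1,X0:X1].copy();mm=m[Y0:Y1,X0:X1].copy()
    cv2.grabCut(sub,mm,None,np.zeros((1,65)),np.zeros((1,65)),6,cv2.GC_INIT_WITH_MASK)
    g=np.zeros(im.shape[:2],np.uint8);g[Y0:Y1,X0:X1]=((mm==1)|(mm==3))
    G[n]=g.astype(float)
def cost(p,ns=("top","side")):
    c=0
    for n in ns:
        s=sil(C[n],p,G[n].shape); c+=np.abs(s-G[n]).sum()/G[n].sum()
    return c
for ns in(("top",),("side",),("top","side")):
    b=min((minimize(cost,[x0,.1,a],args=(ns,),method='Nelder-Mead',options=dict(initial_simplex=[[x0,.1,a],[x0+.02,.1,a],[x0,.12,a],[x0,.1,a+.1]])) for x0 in(.57,.6) for a in(-.05,.05)),key=lambda o:o.fun)
    print(ns,b.x.round(4),b.fun)
np.save("form.npy",b.x)
out=[]
for n,(x0,y0,x1,y1) in(("top",(265,140,325,245)),("side",(200,235,320,300))):
    im=cv2.imread(f"pics/{n}0.png");k=5
    o=cv2.resize(im,None,fx=k,fy=k,interpolation=cv2.INTER_CUBIC)
    for mk,col in((G[n],(0,255,0)),(sil(C[n],b.x,im.shape),(0,0,255))):
        cc,_=cv2.findContours((cv2.resize(mk,None,fx=k,fy=k)>.5).astype(np.uint8),0,1);cv2.drawContours(o,cc,-1,col,1)
    out.append(o[y0*k:y1*k,x0*k:x1*k])
h=max(o.shape[0] for o in out)
cv2.imwrite("pics/f1.png",np.hstack([cv2.copyMakeBorder(o,0,h-o.shape[0],0,0,0) for o in out])[:,:].copy() if 0 else cv2.resize(np.hstack([cv2.copyMakeBorder(o,0,h-o.shape[0],0,0,0) for o in out]),None,fx=.85,fy=.85))
E
python3 fitf.py
```

```text
('top',) [ 0.5797  0.0991 -0.0169] 0.09830423493598352
('side',) [ 0.5775  0.1046 -0.0597] 0.03685392091979081
('top', 'side') [ 0.5794  0.1002 -0.025 ] 0.21252323679533008
```

View pics/f1.png

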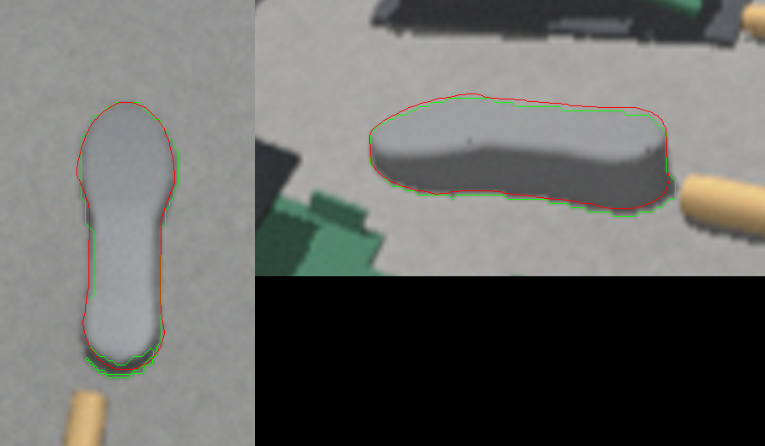

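The fits are consistent: the seat's z puts its clamp about 9 mm downhill, and the form is at about (0.579, 0.100) with yaw −0.025. Next I grasp the form and lift it.

```bash
cat >> h.py <<'E'
FLIP=Ro.from_euler('x',np.pi)
def tcp(Rf,of):  # form rotation (Ro), form origin -> TCP pos, quat wxyz
    p=Rf.apply([-.015,0,.093])+of
    q=(Rf*FLIP).as_quat(); return p,np.r_[q[3],q[:3]]
def form_of(pos,quat):
    T=Ro.from_quat(np.r_[quat[1:],quat[0]]);Rf=T*FLIP.inv()
    return Rf,np.array(pos)-Rf.apply([-.015,0,.093])
E
python3 - <<'E'
from h import *
from cell import ctrl
f=np.load("form.npy");R=Ro.from_euler('z',f[2])
p,q=tcp(R,[f[0],f[1],0])
ctrl.set_gripper(.092)
ctrl.movep(p+[0,0,.12],q); print(ctrl.current_time())
ctrl.move_l(p,v=.12,contact_N=8); print(ctrl.current_time(),ctrl.current_position()-p,ctrl.current_wrist_force())
ctrl.set_gripper(.03,40); print(ctrl.current_finger_gap(),ctrl.current_time())
ctrl.move_l(p+[0,0,.13],v=.15); print(ctrl.current_finger_gap(),ctrl.current_time(),ctrl.current_wrist_force())
for n in("top","side"): cv2.imwrite(f"pics/{n}1.png",ctrl.camera(n))
E
python3 -c "
import cv2,numpy as np
t=cv2.imread('pics/top1.png')[120:260,180:330];s=cv2.imread('pics/side1.png')[160:340,160:330]
cv2.imwrite('pics/g1.png',np.hstack([cv2.resize(t,(400,373)),cv2.resize(s,(353,373))]))"
```

```text
2.975
4.125 [5.16906445e-04 6.92944356e-05 6.60932984e-04] [-0.21587965 -0.24516767  0.76100291]
0.045532273232559296 4.8833
0.04564966461833967 5.9 [-0.24989616 -0.22868813 -3.23262589]
```

View pics/g1.png

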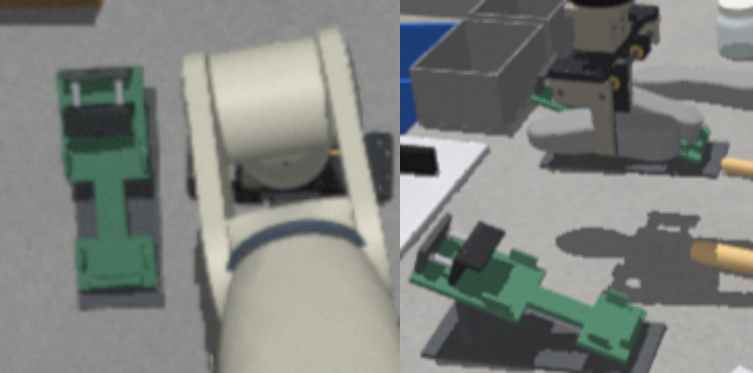

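The form is held (gap 45.6 mm, wrist force −3.2 N). Now I move above the cradle with the heel raised 7° and check the alignment.

```bash
cat >> h.py <<'E'
S=np.load("seat.npy"); RS=Ro.from_euler('zy',[S[3],-np.radians(20)]); 
def seat_tcp(tx,tz,d,ty=0,yaw=0):
    # toe underside at seat (tx,ty,tz), heel raised d rad
    Rl=Ro.from_euler('zy',[yaw,d]); o=np.array([tx,ty,tz])-Rl.apply([.09,0,0])
    return tcp(RS*Rl,RS.apply(o)+S[:3])
def toe_now(pos,quat):
    Rf,o=form_of(pos,quat); return RS.inv().apply(Rf.apply([.09,0,0])+o-S[:3])
def overlay(im,c,Rf,o,n,box,k=5):
    x,w,th=formpts();I=cv2.resize(im,None,fx=k,fy=k,interpolation=cv2.INTER_CUBIC)
    for loop in (np.r_[np.c_[x,w,0*x],np.c_[x,-w,0*x][::-1]],np.r_[np.c_[x,w,th],np.c_[x,-w,th][::-1]]):
        uv=np.round((proj(c,Rf.apply(loop)+o)+.5)*k).astype(np.int32);cv2.polylines(I,[uv],True,(0,0,255),1)
    for l in (np.array([[-90,28,12],[-90,-28,12],[-90,-28,0],[-90,28,0]]),np.array([[-50,15,0],[11,15,0],[11,-15,0],[-50,-15,0]]),np.array([[62,34,36],[62,-34,36],[84,-34,36],[84,34,36]])):
        uv=np.round((proj(c,RS.apply(l/1e3)+S[:3])+.5)*k).astype(np.int32);cv2.polylines(I,[uv],True,(0,255,255),1)
    x0,y0,x1,y1=box;cv2.imwrite(n,I[y0*k:y1*k,x0*k:x1*k])
E
python3 - <<'E'
from h import *
from cell import ctrl
C=pickle.load(open("cal.pkl","rb"))
p,q=seat_tcp(.048,.05,np.radians(7))
print(p,ctrl.solve_ik(p,q))
ctrl.movep(p,q); print(ctrl.current_time(),ctrl.current_position()-p,ctrl.current_wrist_force())
Rf,o=form_of(ctrl.current_position(),ctrl.current_orientation())
for n in("top","side"): cv2.imwrite(f"pics/{n}2.png",ctrl.camera(n))
overlay(cv2.imread("pics/side2.png"),C["side"],Rf,o,"pics/o2.png",(160,220,310,340))
E
```

```text
[0.48872127 0.30097652 0.18723703] [ 0.61190757  0.35351853  1.95387925 -0.21709697  0.66091728  2.31364905]
6.8583 [ 0.00025566 -0.00044184 -0.00010158] [-0.10458654  0.10513715 -3.53148567]
```

View pics/o2.png

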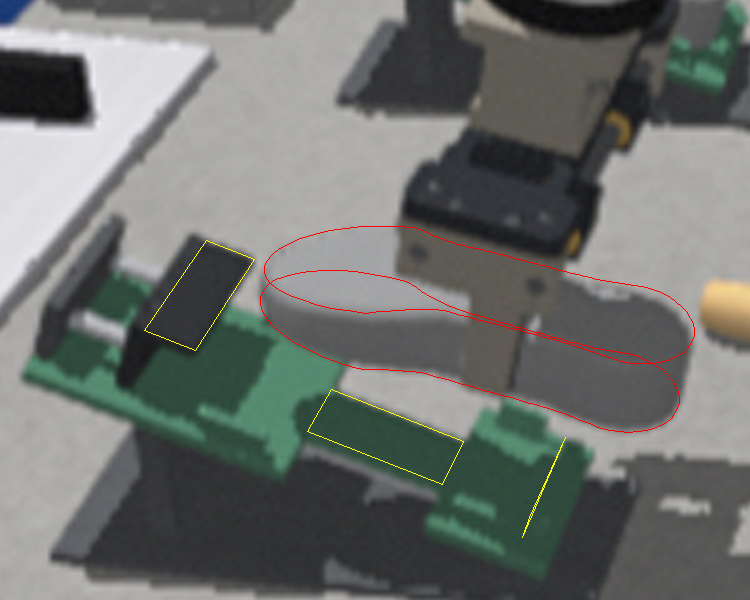

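View pics/top2.png

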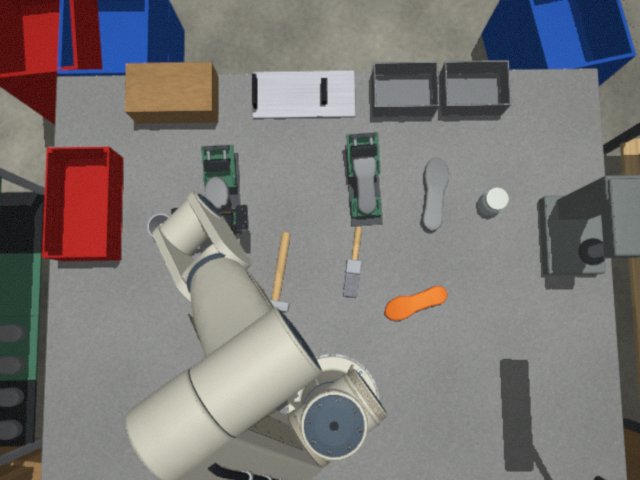

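```bash
python3 - <<'E'
from h import *
from cell import ctrl
C=pickle.load(open("cal.pkl","rb"))
Rf,o=form_of(ctrl.current_position(),ctrl.current_orientation())
overlay(cv2.imread("pics/top2.png"),C["top"],Rf,o,"pics/o3.png",(185,135,260,245),5)
E
```

```text
(no output)
```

View pics/o3.png

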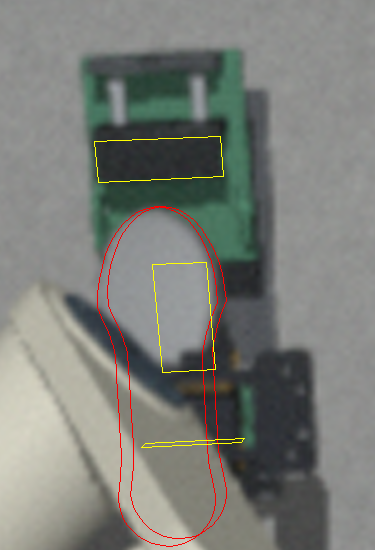

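Both overlays agree to about 1 mm. Next I touch the seat with the toe to find its height.

```bash
python3 - <<'E'
from h import *
from cell import ctrl
d=np.radians(7)
def st(l): print(l,round(ctrl.current_time(),2),(toe_now(ctrl.current_position(),ctrl.current_orientation())*1e3).round(2),RS.inv().apply(ctrl.current_wrist_force()).round(2),round(ctrl.current_finger_gap(),4))
p,q=seat_tcp(.048,.012,d); ctrl.move_l(p,v=.06); st("a")
p,q=seat_tcp(.048,-.006,d); print(ctrl.move_l(p,v=.012,contact_N=2)); st("touch")
E
```

```text
a 7.74 [48.    0.06 11.95] [-0.59 -0.08 -3.24] 0.0458
True
touch 8.67 [47.61 -0.11  0.72] [0.98 0.58 0.01] 0.0457
```

```bash
python3 - <<'E'
from h import *
from cell import ctrl
d=np.radians(7)
def st(l): print(l,round(ctrl.current_time(),2),(toe_now(ctrl.current_position(),ctrl.current_orientation())*1e3).round(2),RS.inv().apply(ctrl.current_wrist_force()).round(2),round(ctrl.current_finger_gap(),4))
z=.0027
ctrl.move_l(seat_tcp(.048,z,d)[0],v=.03); st("lift")
r=ctrl.move_l(seat_tcp(.072,z,d)[0],v=.03,contact_N=3);print(r); st("in")
if not r:
    print(ctrl.move_l(seat_tcp(.09,z,d)[0],v=.012,contact_N=2.5)); st("wall")
cv2.imwrite("pics/side3.png",ctrl.camera("side"))
C=pickle.load(open("cal.pkl","rb"))
Rf,o=form_of(ctrl.current_position(),ctrl.current_orientation())
overlay(cv2.imread("pics/side3.png"),C["side"],Rf,o,"pics/o4.png",(160,220,310,340))
E
```

```text
lift 8.92 [47.32 -0.36  2.32] [-0.92 -0.42 -2.65] 0.0459
False
in 9.87 [71.48 -0.23  2.39] [-0.88 -0.46 -3.12] 0.0457
True
wall 10.8 [81.32 -0.74  1.67] [-1.74 -0.19 -2.71] 0.0457
```

View pics/o4.png

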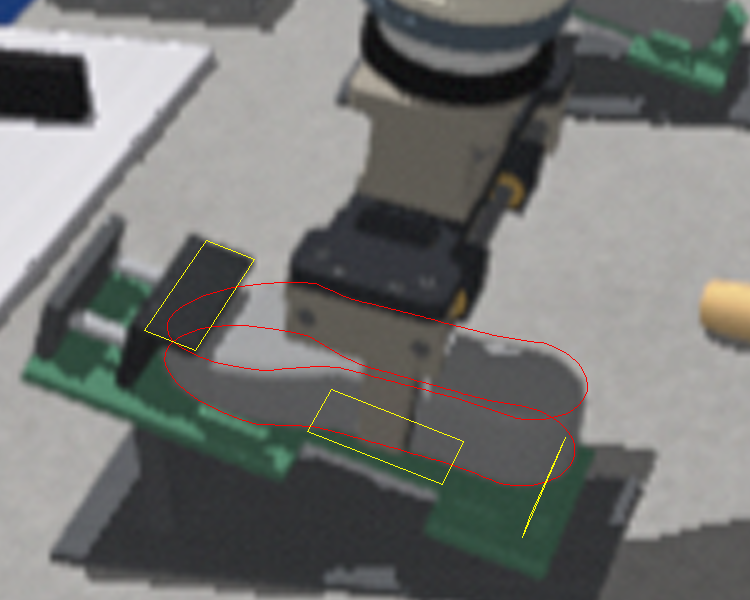

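```bash
python3 - <<'E'
import cv2
s=cv2.imread("pics/side3.png")[262:322,185:285]
cv2.imwrite("pics/z3.png",cv2.resize(s,None,fx=8,fy=8,interpolation=cv2.INTER_CUBIC))
o=cv2.imread("pics/o4.png")[42*5:102*5,25*5:125*5];cv2.imwrite("pics/z4.png",cv2.resize(o,(800,480)))
E
```

```text
(no output)
```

View pics/z4.png

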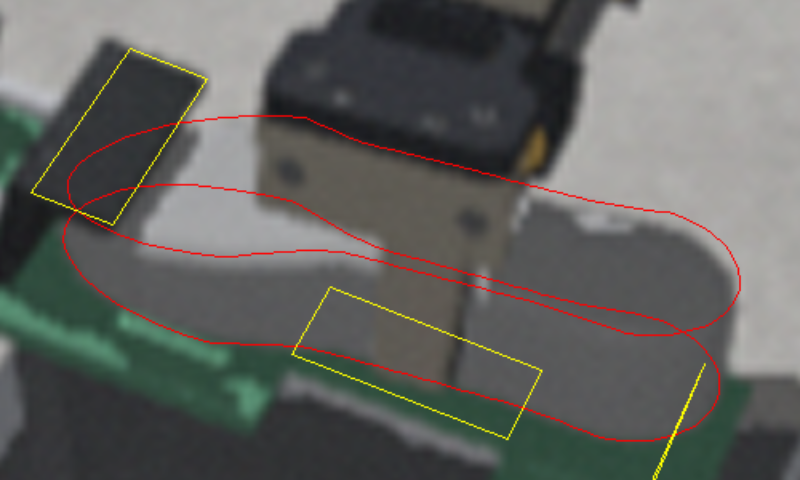

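View pics/z3.png

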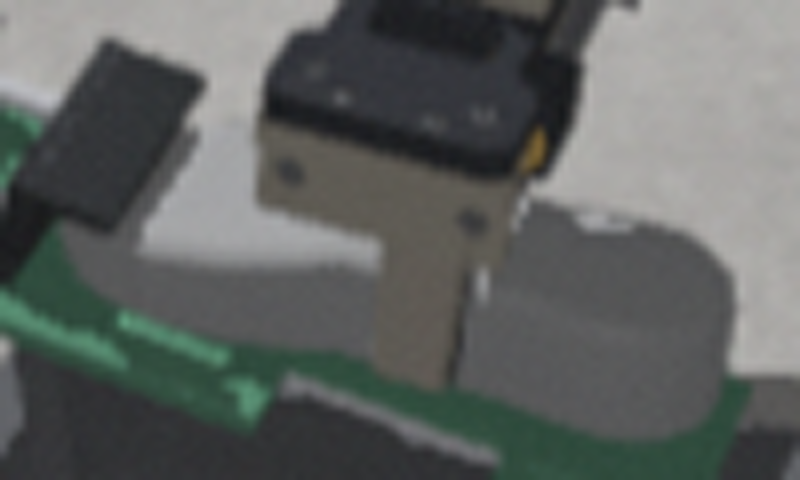

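```bash
python3 - <<'E'
from h import *
from cell import ctrl
d=np.radians(7)
def st(l): print(l,round(ctrl.current_time(),2),(toe_now(ctrl.current_position(),ctrl.current_orientation())*1e3).round(2),RS.inv().apply(ctrl.current_wrist_force()).round(2),round(ctrl.current_finger_gap(),4))
st("0");ctrl.wait(.3);st("settled")
for x in (81,82,83,84,85):
    ctrl.move_l(seat_tcp(x/1e3,.0030,d)[0],v=.01);ctrl.wait(.1);st(x)
E
```

```text
0 10.85 [81.   -0.88  1.42] [-0.83  0.24 -2.37] 0.0458
settled 11.15 [80.87 -0.81  1.32] [-0.45 -0.48 -1.52] 0.0457
81 11.53 [80.1  -0.35  2.33] [-1.16  0.56 -3.06] 0.0459
82 11.88 [81.42 -0.29  2.47] [-1.15  0.35 -3.15] 0.046
83 12.23 [82.1  -0.38  2.38] [-2.32  0.63 -3.18] 0.0461
84 12.58 [82.79 -0.42  2.3 ] [-4.86 -0.45 -2.66] 0.0458
85 12.93 [83.97 -0.44  2.33] [-5.89 -0.41 -1.48] 0.0459
```

```bash
python3 - <<'E'
from h import *
from cell import ctrl
d=np.radians(7)
def st(l): print(l,round(ctrl.current_time(),2),(toe_now(ctrl.current_position(),ctrl.current_orientation())*1e3).round(2),RS.inv().apply(ctrl.current_wrist_force()).round(2),round(ctrl.current_finger_gap(),4))
for x in (88,91,93,94):
    ctrl.move_l(seat_tcp(x/1e3,.0030,d)[0],v=.012);ctrl.wait(.15);st(x)
cv2.imwrite("pics/side4.png",ctrl.camera("side"))
s=cv2.imread("pics/side4.png")[262:322,185:285]
cv2.imwrite("pics/z5.png",cv2.resize(s,None,fx=8,fy=8,interpolation=cv2.INTER_CUBIC))
E
```

```text
88 13.48 [86.63 -0.51  2.25] [-6.55  1.93 -1.72] 0.0458
91 14.03 [89.31 -0.51  2.2 ] [-9.37  1.61 -1.24] 0.0459
93 14.5 [91.14 -0.55  2.17] [-8.64  0.78 -1.05] 0.0457
94 14.9 [92.   -0.59  2.1 ] [-8.83  1.61 -1.26] 0.046
```

View pics/z5.png

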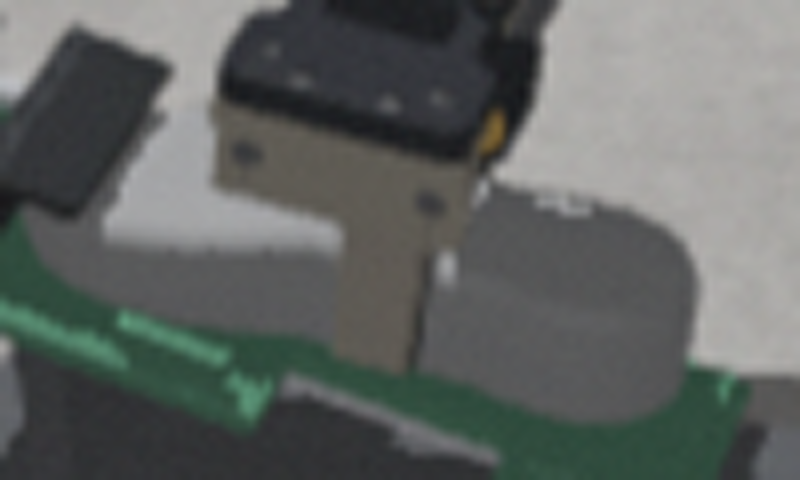

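Catch travel is about 9.5 mm by position, force and image: the hood moved about 35 px (8x zoom) and the finger about 40 px. Next I lower the heel.

```bash
python3 - <<'E'
from h import *
from cell import ctrl
def st(l):
    P,Q=ctrl.current_position(),ctrl.current_orientation();Rf,o=form_of(P,Q);e=(RS.inv()*Rf).as_euler('zyx',degrees=True)
    print(l,round(ctrl.current_time(),2),(toe_now(P,Q)*1e3).round(2),e.round(2),RS.inv().apply(ctrl.current_wrist_force()).round(2),round(ctrl.current_finger_gap(),4))
st("0")
for dd,x,z in ((5,.0945,.0028),(3,.0950,.0024),(1.5,.0953,.002)):
    p,q=seat_tcp(x,z,np.radians(dd)); r=ctrl.move_l(p,v=.012,rot=q,contact_N=8);ctrl.wait(.1);st((dd,r))
    if r: break
cv2.imwrite("pics/side5.png",ctrl.camera("side"))
s=cv2.imread("pics/side5.png")[262:322,185:285]
cv2.imwrite("pics/z6.png",cv2.resize(s,None,fx=8,fy=8,interpolation=cv2.INTER_CUBIC))
E
```

```text
0 14.95 [92.   -0.56  2.12] [ 0.05  7.44 -0.23] [-9.29  0.7  -0.44] 0.0458
(5, False) 15.59 [92.85 -0.48  2.25] [ 0.01  5.14 -0.07] [-8.72  0.8  -1.25] 0.046
(3, False) 16.25 [93.57 -0.41  1.97] [ 0.01  3.12 -0.06] [-8.59  0.3  -0.43] 0.0462
(1.5, False) 16.82 [94.05 -0.4   1.69] [ 0.01  1.6  -0.05] [-8.76 -0.45  0.07] 0.0454
```

View pics/z6.png

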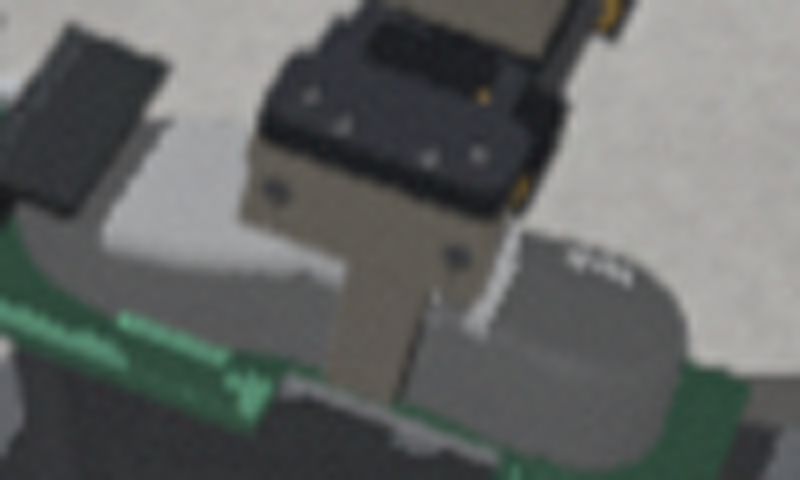

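```bash
python3 - <<'E'
from h import *
from cell import ctrl
def st(l):
    P,Q=ctrl.current_position(),ctrl.current_orientation();Rf,o=form_of(P,Q);e=(RS.inv()*Rf).as_euler('zyx',degrees=True)
    print(l,round(ctrl.current_time(),2),(toe_now(P,Q)*1e3).round(2),e.round(2),RS.inv().apply(ctrl.current_wrist_force()).round(2),RS.inv().apply(ctrl.current_torque()).round(2),round(ctrl.current_finger_gap(),4))
st("0")
for dd,x,z in ((0.5,.0953,.0016),(-.2,.0950,.0012),(-.2,.0950,.0004)):
    p,q=seat_tcp(x,z,np.radians(dd)); r=ctrl.move_l(p,v=.01,rot=q,contact_N=6);ctrl.wait(.15);st((dd,r))
    if r: break
cv2.imwrite("pics/side6.png",ctrl.camera("side"))
s=cv2.imread("pics/side6.png")[262:322,185:285]
cv2.imwrite("pics/z7.png",cv2.resize(s,None,fx=8,fy=8,interpolation=cv2.INTER_CUBIC))
E
```

```text
0 16.87 [94.08 -0.42  1.69] [ 0.    1.6  -0.05] [-9.71  0.15  0.89] [0.08 1.54 0.03] 0.046
(0.5, False) 17.44 [94.18 -0.39  1.39] [ 0.    0.59 -0.05] [-8.76  0.49  2.67] [0.06 1.39 0.01] 0.0458
(-0.2, True) 17.8 [93.76 -0.38  1.47] [-0.02  0.31 -0.05] [-3.    0.65  7.55] [ 0.33  0.4  -0.08] 0.0455
```

View pics/z7.png

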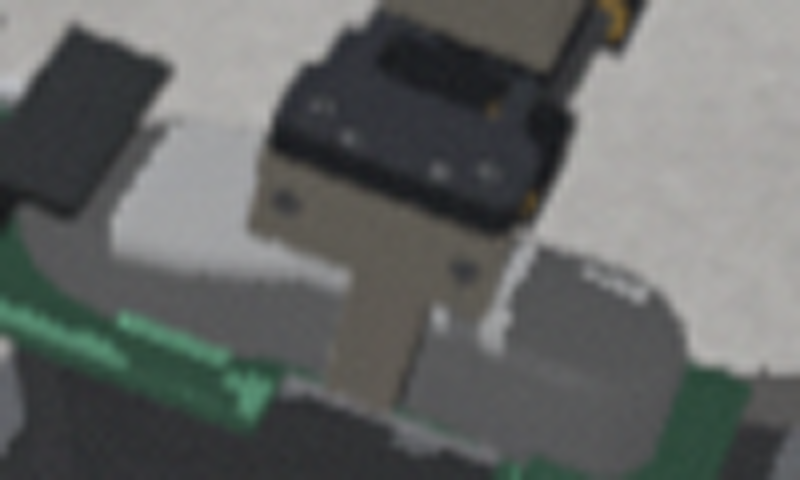

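```bash
python3 - <<'E'
from h import *
from cell import ctrl
def st(l):
    P,Q=ctrl.current_position(),ctrl.current_orientation();Rf,o=form_of(P,Q);e=(RS.inv()*Rf).as_euler('zyx',degrees=True)
    print(l,round(ctrl.current_time(),2),(toe_now(P,Q)*1e3).round(2),e.round(2),RS.inv().apply(ctrl.current_wrist_force()).round(2),RS.inv().apply(ctrl.current_torque()).round(2),round(ctrl.current_finger_gap(),4))
for x in(.0945,.0935,.0925,.092,.0915,.091,.0905):
    p,q=seat_tcp(x,.0014,np.radians(.1)); ctrl.move_l(p,v=.01,rot=q);ctrl.wait(.1);st(x)
    f=RS.inv().apply(ctrl.current_wrist_force())[0]
    if f>-1: break
cv2.imwrite("pics/side7.png",ctrl.camera("side"))
s=cv2.imread("pics/side7.png")[262:322,185:285]
cv2.imwrite("pics/z8.png",cv2.resize(s,None,fx=8,fy=8,interpolation=cv2.INTER_CUBIC))
E
```

```text
0.0945 18.39 [93.9  -0.41  1.75] [-0.03  0.14 -0.03] [-8.83 -2.16  7.65] [-0.08  1.66 -0.09] 0.046
0.0935 18.74 [93.47 -0.24  1.87] [-0.04  0.1  -0.01] [-7.25 -1.11  5.76] [-0.12  1.33 -0.16] 0.0459
0.0925 19.09 [92.71 -0.17  1.89] [-0.04  0.08  0.01] [-6.22 -1.86  5.13] [-0.15  1.23 -0.23] 0.0457
0.092 19.44 [92.42 -0.13  1.92] [-0.05  0.07  0.01] [-5.44 -2.35  2.95] [-0.17  1.09 -0.2 ] 0.0456
0.0915 19.79 [ 9.20e+01 -9.00e-02  1.94e+00] [-0.05  0.06  0.02] [-4.95 -2.29  3.22] [-0.17  0.96 -0.27] 0.0459
0.091 20.14 [91.58 -0.12  1.96] [-0.05  0.05  0.02] [-4.66 -1.69  3.74] [-0.18  0.96 -0.23] 0.0454
0.0905 20.49 [91.13 -0.11  1.95] [-0.06  0.05  0.02] [-5.14 -1.74  3.45] [-0.16  0.98 -0.21] 0.0457
```

View pics/z8.png

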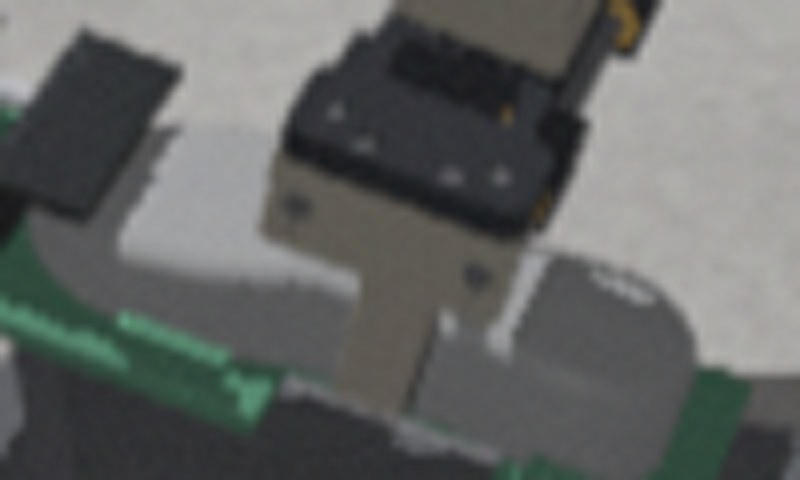

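```bash
python3 - <<'E'
from h import *
from cell import ctrl
ctrl.set_gripper(.062,10); ctrl.wait(.3)
print(ctrl.current_time(),RS.inv().apply(ctrl.current_wrist_force()).round(2),ctrl.current_finger_gap())
cv2.imwrite("pics/side8.png",ctrl.camera("side"))
n=RS.apply([0,0,1]);P=ctrl.current_position()
ctrl.move_l(P+.08*n,v=.08,contact_N=6)
ctrl.move_l(P+.08*n+np.array([-.0,0,.08]),v=.2)
q=ctrl.current_qpos(); q=np.array(q); q[0]-=.9; ctrl.move_j(q)
print(ctrl.current_time(),ctrl.current_wrist_force())
C=pickle.load(open("cal.pkl","rb"))
for n_ in("top","side"): cv2.imwrite(f"pics/{n_}9.png",ctrl.camera(n_))
# predicted home: heel at ledge, flat
o=S[:3]+RS.apply([0,0,0])
overlay(cv2.imread("pics/side9.png"),C["side"],RS,o,"pics/o9.png",(160,230,300,340))
overlay(cv2.imread("pics/top9.png"),C["top"],RS,o,"pics/o9t.png",(185,135,260,245))
E
```

```text
21.275 [-0.15 -1.31 -0.27] 0.06208137006808633
24.9583 [ 0.3101942  -0.01917859  0.75223728]
```

View pics/o9.png

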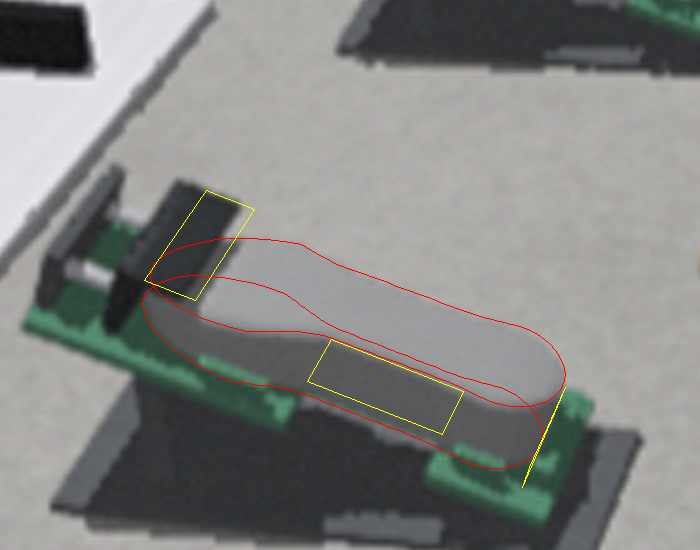

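View pics/o9t.png

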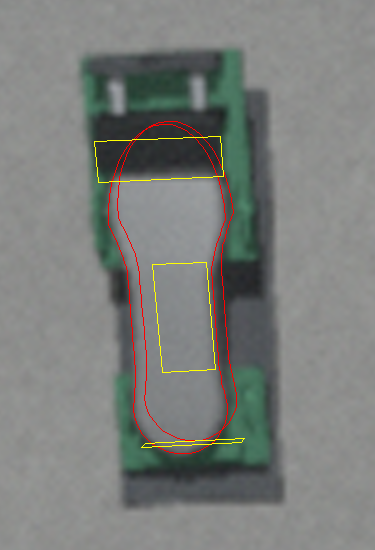

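View pics/top9.png

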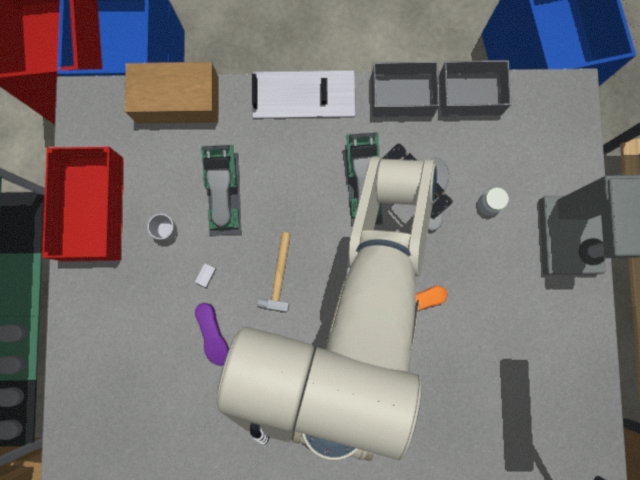

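Seated in appearance. I'll measure the catch displacement by comparing the hood in the pictures before and after.

```bash
python3 - <<'E'
from h import *
C=pickle.load(open("cal.pkl","rb"))
for n,b in(("side",(182,262,212,300)),("top",(200,155,234,176))):
    x0,y0,x1,y1=b
    A=cv2.imread(f"pics/{n}0.png",0).astype(np.float32);B=cv2.imread(f"pics/{n}9.png",0).astype(np.float32)
    # dark mask of hood
    base=proj(C[n],RS.apply([.073,0,.036])+S[:3])[0]
    step=proj(C[n],RS.apply([.074,0,.036])+S[:3])[0]-base
    def darkc(I,thr=62):
        m=(I<thr).astype(np.uint8);m[:y0-8]=0;m[y1+8:]=0;m[:,:x0-12]=0;m[:,x1+8:]=0
        return m
    mA=darkc(A)[y0:y1,x0:x1].astype(np.float32)
    best=[]
    for d in np.arange(0,14.1,.25):
        T=np.float32([[1,0,-d*step[0]],[0,1,-d*step[1]]])
        Bs=cv2.warpAffine(B,T,(640,480))
        # restrict to hood top quad
        q=(proj(C[n],RS.apply(np.array([[58,38,36],[58,-38,36],[82,-38,36],[82,38,36]])/1e3)+S[:3])).astype(np.int32)
        M=np.zeros(A.shape,np.uint8);cv2.fillConvexPoly(M,q,1)
        best.append((np.abs(np.minimum(Bs,70)-np.minimum(A,70))[M>0].mean(),d))
    print(n,step,sorted(best)[:4])
for nm,lst in(("z",("side0","side9")),):
    cv2.imwrite("pics/z10.png",np.vstack([cv2.resize(cv2.imread(f"pics/{k}.png")[298:335,230:290],None,fx=8,fy=8,interpolation=cv2.INTER_CUBIC) for k in lst]))
E
```

```text
side [-0.44501841 -0.17411423] [(np.float32(2.9451513), np.float64(6.0)), (np.float32(2.9521675), np.float64(6.25)), (np.float32(2.9540858), np.float64(5.75)), (np.float32(2.9899247), np.float64(6.5))]
top [-0.0313202  -0.36946272] [(np.float32(2.548198), np.float64(9.25)), (np.float32(2.5592272), np.float64(9.5)), (np.float32(2.561332), np.float64(9.0)), (np.float32(2.6225123), np.float64(9.75))]
```

View pics/z10.png

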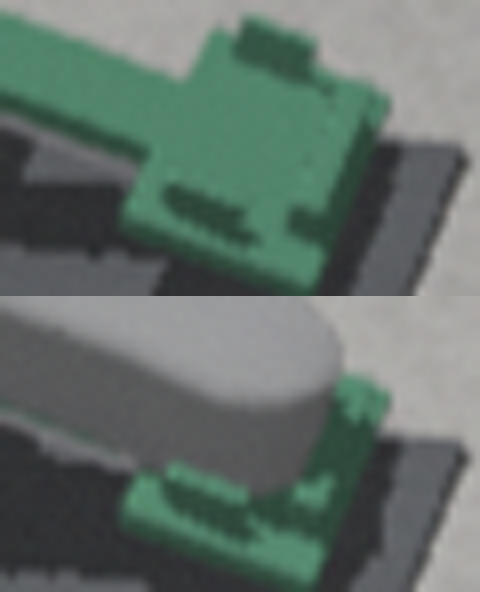

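```bash
python3 - <<'E'
from h import *
for n in("top0","top9"):
    I=cv2.imread(f"pics/{n}.png").astype(int)
    print(n); print([tuple(I[r,214:221].mean(0).round().astype(int)) for r in range(152,176)])
a,b=[cv2.imread(f"pics/{n}.png")[140:180,195:240] for n in("top0","top9")]
cv2.imwrite("pics/z11.png",np.hstack([cv2.resize(x,None,fx=8,fy=8,interpolation=cv2.INTER_CUBIC) for x in(a,b)]))
E
```

```text
top0
[(np.int64(57), np.int64(70), np.int64(45)), (np.int64(60), np.int64(72), np.int64(47)), (np.int64(75), np.int64(91), np.int64(57)), (np.int64(95), np.int64(117), np.int64(74)), (np.int64(99), np.int64(120), np.int64(75)), (np.int64(98), np.int64(120), np.int64(75)), (np.int64(86), np.int64(103), np.int64(66)), (np.int64(54), np.int64(59), np.int64(45)), (np.int64(52), np.int64(52), np.int64(47)), (np.int64(59), np.int64(58), np.int64(54)), (np.int64(55), np.int64(55), np.int64(51)), (np.int64(50), np.int64(48), np.int64(46)), (np.int64(51), np.int64(49), np.int64(46)), (np.int64(50), np.int64(50), np.int64(45)), (np.int64(50), np.int64(48), np.int64(45)), (np.int64(49), np.int64(47), np.int64(45)), (np.int64(49), np.int64(47), np.int64(45)), (np.int64(49), np.int64(46), np.int64(44)), (np.int64(48), np.int64(48), np.int64(42)), (np.int64(49), np.int64(58), np.int64(40)), (np.int64(54), np.int64(67), np.int64(41)), (np.int64(56), np.int64(69), np.int64(44)), (np.int64(55), np.int64(68), np.int64(42)), (np.int64(58), np.int64(70), np.int64(44))]
top9
[(np.int64(56), np.int64(67),
[... 346 characters left out ...]
64(50), np.int64(45)), (np.int64(49), np.int64(47), np.int64(45)), (np.int64(49), np.int64(46), np.int64(43)), (np.int64(48), np.int64(47), np.int64(44)), (np.int64(48), np.int64(48), np.int64(45)), (np.int64(49), np.int64(47), np.int64(45)), (np.int64(47), np.int64(46), np.int64(43)), (np.int64(48), np.int64(45), np.int64(44)), (np.int64(59), np.int64(57), np.int64(56)), (np.int64(76), np.int64(76), np.int64(74)), (np.int64(115), np.int64(113), np.int64(110)), (np.int64(150), np.int64(147), np.int64(145)), (np.int64(152), np.int64(150), np.int64(148)), (np.int64(152), np.int64(150), np.int64(148)), (np.int64(152), np.int64(150), np.int64(147)), (np.int64(151), np.int64(149), np.int64(146))]
```

View pics/z11.png

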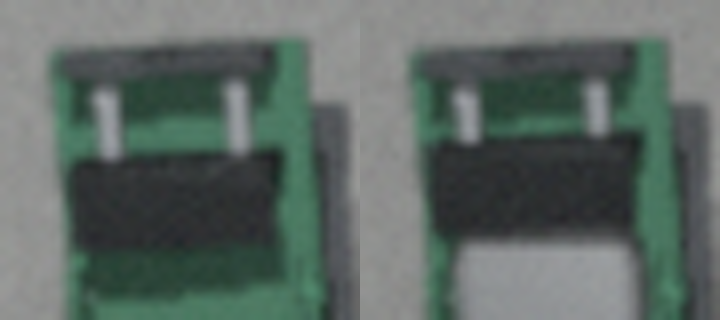

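```bash
python3 - <<'E'
from cell import ctrl
print(ctrl.current_position(),ctrl.current_wrist_force(),ctrl.current_time())
ctrl.close_job()
E
```

```text
[ 0.55387215 -0.21154622  0.2950713 ] [-0.14063303  0.18843034 -0.49129403] 25.0583
the job is handed in; nothing more can be done
```

The shorter form is in the empty cradle, toe uphill under the hood and heel down against the ledge. I handed the job in at 25.1 s; no verdict was reported.

**What I did:** I gripped the form at its waist and touched the seat with the toe to find its height. I then pushed the catch back about 9.5 mm, with at most about 11 mm estimated at any point. After lowering the heel, I eased the form back to about 6.6 mm of catch travel, let go and retracted.

**Last checks:**
- **Catch travel:** it measures about 6.0 mm in the side picture and about 6 mm from the hood's back edge in the top picture. My first automatic match on the top picture gave 9.3 mm. I put that down to the form hiding the shadow under the hood's front edge, since the back edge agrees with the side view.
- **Form pose:** the overlays show it flat on the seat and centred, to about 1–2 mm. I compared these by eye and did not measure the angles.
- **Rest of the bench:** the gripper was about 0.3 m up with no contact force. The other things look unmoved, but the arm partly hid the longer form and the other cradle in the last top picture. The arm never worked near either of them.

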